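# Fill the gland feeder and set its height gate

## Robot

A 6-joint arm with a two-finger parallel gripper is mounted at the origin on a cart in front of the work surface, level with it; the furniture and walls round the work are solid. World frame = base frame: x ahead of the robot, y to its left, z up, the work surface at z = 0. Lengths are in mm, angles in rad, forces in N, time in s.
With the tool pointing down it reaches from about 400 to 925 mm from the base axis. Payload 12.5 kg.
Tool frame: the origin (TCP) lies midway between the tips of the shut fingers; the grasp point (between the pads) lies 19 mm behind it; z points along the fingers, y is the line along which they close (so a half turn about z gives the same grasp; the last joint's range is limited). The gripper opens to 95 mm and grips with 3 to 60 N. Pads are 20 mm wide; open, the fingers measure 119 mm over their backs; the gripper's body (75 mm by 180 mm) begins 59 mm behind the grasp point.
Start: joints at [0.994, 0.491, 1.559, -0, 1.092, -0.106], TCP at [283.487, 557.03, 214.661] pointing down, gripper open.
Joint ranges: [-3.1, 3.1], [-0.84, 2.19], [0.05, 2.79], [-1.13, 4.28], [0.06, 2.93], [-2.69, 2.69]. Speed limits (rad/s): [2.22, 2.22, 2.79, 3.14, 3.14, 3.14].

## Interface

Orientations are given as [roll, pitch, yaw] about the fixed x, y, z axes, in that order (R = Rz(yaw) Ry(pitch) Rx(roll)).
In Python, from cell import env gives the robot as it stands.
- The arm moves only by the tool arm_command, never from a script. Its argument "targets" is a list of rows, each a list of 5 numbers: the shift along the tool's x, y, z in mm, then the turn about the tool's z in degrees, then the opening, from 0 (shut) to 1 (fully open). In form: [[tx, ty, tz, roll, fingers], ...]. A call has 1 to 5 rows; each row is the pose to reach, as a shift and turn from the pose commanded when the call began, along the tool's axes at that moment; what a row does not reach only later rows make up. A row lasts 1/10 s, in which the tool goes at most 50 mm and 8.59 degrees, less where a joint would pass 70% of its speed; a pose out of reach is approached as far as the arm can. A call with a gripper value outside its range is refused whole. The fingers move at their own pace and stop on an object; the grip force is fixed at half the most. Time passes only in rows, so rows that repeat a pose let the fingers close. It gives the time, the measured TCP pose, the force, the opening and the grip force at its end, in the units of the state.
- env.state(): the state, without advancing time (a new reading comes with each control period).
- env.read_camera(name): name is "scene" or "top"; returns a dict with "frame" (400x640x3 uint8, red, green, blue), "vertical_fov" (degrees; the focal length in pixels is half the picture's height over the tangent of half this angle, whatever the lens; pixels are square), "cx", "cy" (the principal point, pixels), "world_from_camera" (4x4, takes a point from camera to world coordinates). Camera axes: x right, y down, z forward; pixel columns grow to the right and rows downward; lengths in mm; the calibration is good to about 2 mm. A picture is of the moment at which its call begins. There is no depth.
- env.job_done(): hands the job in; it is judged then, once.
The state is a dict: "t": time; "joints": joint angles; "qvel": joint speeds; "tau": joint torques, N m; "eef_pos": TCP position; "tcp_rot": TCP orientation; "ft_force": force on the tool from outside, world axes, zero at the start; "moment": the same for the moment, N m; "opening": opening from 0.0 (shut) to 1.0 (fully open); "grip_force": force on a finger pad.
Only numpy, scipy, OpenCV 4.12 (cv2) and the standard library are available. Lean on these libraries where they do the work, as an engineer would, in place of code of your own. Each camera call takes 0.05 s, during which the arm holds its last target. There are 200 camera calls.

## Task

Make the gland feeder ready for the new batch: pour all six brass cable glands from the orange cup into the feeder's steel hopper and stand the empty cup upright on the board again, let go. Then turn the black thumbscrew on the feeder's bridge clockwise until the gate comes down and seats on the sample gland on the rail, back it off a quarter turn so that glands can pass under the gate, and finish there still gripping the thumbscrew, so that it stays put while I tighten its lock ring. Do not shift the sample gland or any other thing on the board, and spill nothing.

Things in the scene. Friction and masses are not known exactly. Their poses are not given: they have to be found in the camera images.
- board: Fixed work board, grey laminate, 430 (x) x 725 (y) mm, 18 mm thick, lying on battens across red trays; its top, 106 mm above the bench, is the surface the work stands on. Origin at the centre of its top.
- feeder: Gland feeder, fixed on the board: grey base 250 (x) x 150 (y) x 39 mm high, origin at the centre of its underside, z up, front panel at -x. Open steel hopper on its rear half (own x 0 to +124 mm); a rail along its front half, bridged at own x = -66 mm by posts at y = +-36 mm and a blue crosshead 30 x 96 mm, top 120 mm above the board, with the black thumbscrew on top.
- hopper_floor (a point): Centre of the hopper's floor, 42 mm above the board, axes as the feeder's. The hopper is an open steel box, inside 118 (x) x 144 (y) mm, walls 3 mm thick, rim 94 mm above the board; a steel plate slopes up the rear third, to 35 mm over the floor.
- sample_seat (a point): Point on the rail floor (51 mm above the board) straight below the gate, where the sample gland stands between the 11 mm high rail sides.
- sample_gland: Brass cable gland standing upright on the feeder's rail below the gate, as a height sample; loose, same size as the others; origin at the centre of its underside (the hex end), z up along its length.
- thumbscrew (a joint): Thumbscrew angle, rad, growing clockwise seen from above, which lowers the gate (coarse thread, 8 mm a turn). Starts at 1.0 to 2.4. The gate's foot meets the sample gland at about 4.0; the screw is hard up (seated) at about 4.15 and turns no further. Friction about 0.06 N m; it stays where it is left.
- thumbscrew_head (a point): Centre of the thumbscrew's head: round, black, knurled, 31 mm in diameter, 24 mm tall (12 mm above and below this point), upright axis, 152 mm above the board, white mark on top; it does not rise or sink as it turns. Below it (140 down to 120 mm) is free space round a 14 mm collar and a brass lock ring 23 mm across whose top is at 127 mm.
- gate_foot (a point): Centre of the underside of the gate's foot (22 x 18 mm), the steel block that rides on the two posts and comes down on the sample gland (26 mm tall) as the thumbscrew is turned clockwise.
- cup: Orange plastic cup, straight round wall, 56 mm outside diameter, 66 mm high, wall 2.5 mm, floor 4 mm, open at the top, about 0.1 kg empty; slippery inside (friction about 0.2). Origin at the centre of its underside, z up. It stands on the board right of the feeder, with the six glands in it reaching to 10 mm below its rim.
- gland_bin: Bystander: small blue open bin of brass fittings, 116 x 73 x 57 mm, on the board behind the cup; origin at the centre of its underside.
- caliper: Bystander: steel slide caliper lying on the board left of the feeder, 52 x 210 x 12 mm; origin at the centre of its underside, its length along own y.
- pen: Bystander: black and white marker pen lying on the board near its front edge, 17 x 130 x 17 mm; origin at the centre of its underside, its length along own y.
- hex_key: Bystander: steel hex key, 40 x 108 x 9 mm, lying on the board near its right edge; origin at the centre of its underside, its length along own y.
- capsule_2: Bystander: round black receiver capsule, 40 mm across, 15 mm high, on the board at the front right; origin at the centre of its underside.
- gland_1: Brass cable gland, one of the six in the cup: hexagon 17 mm across flats and 12 mm high, with a 14 mm diameter threaded end 14 mm long on top, 26 mm in all, 25 g; origin at the centre of the hexagon's end face. It starts standing upright in the cup, in the lower of two layers of three.
- gland_2: Brass cable gland, one of the six in the cup: hexagon 17 mm across flats and 12 mm high, with a 14 mm diameter threaded end 14 mm long on top, 26 mm in all, 25 g; origin at the centre of the hexagon's end face. It starts standing upright in the cup, in the lower of two layers of three.
- gland_3: Brass cable gland, one of the six in the cup: hexagon 17 mm across flats and 12 mm high, with a 14 mm diameter threaded end 14 mm long on top, 26 mm in all, 25 g; origin at the centre of the hexagon's end face. It starts standing upright in the cup, in the lower of two layers of three.
- gland_4: Brass cable gland, one of the six in the cup: hexagon 17 mm across flats and 12 mm high, with a 14 mm diameter threaded end 14 mm long on top, 26 mm in all, 25 g; origin at the centre of the hexagon's end face. It starts standing upright in the cup, in the upper of two layers of three.
- gland_5: Brass cable gland, one of the six in the cup: hexagon 17 mm across flats and 12 mm high, with a 14 mm diameter threaded end 14 mm long on top, 26 mm in all, 25 g; origin at the centre of the hexagon's end face. It starts standing upright in the cup, in the upper of two layers of three.
- gland_6: Brass cable gland, one of the six in the cup: hexagon 17 mm across flats and 12 mm high, with a 14 mm diameter threaded end 14 mm long on top, 26 mm in all, 25 g; origin at the centre of the hexagon's end face. It starts standing upright in the cup, in the upper of two layers of three.

How it is judged (in metres and radians):
On the way, in this order (a step that is already met when the one before it is completed fails the run):
1. all six glands lie in the hopper (x of gland_1 in the frame of hopper_floor between -0.062 and 0.062 m and y of gland_1 in the frame of hopper_floor between -0.075 and 0.075 m and z of gland_1 in the frame of hopper_floor between -0.005 and 0.055 m and x of gland_2 in the frame of hopper_floor between -0.062 and 0.062 m and y of gland_2 in the frame of hopper_floor between -0.075 and 0.075 m and z of gland_2 in the frame of hopper_floor between -0.005 and 0.055 m and x of gland_3 in the frame of hopper_floor between -0.062 and 0.062 m and y of gland_3 in the frame of hopper_floor between -0.075 and 0.075 m and z of gland_3 in the frame of hopper_floor between -0.005 and 0.055 m and x of gland_4 in the frame of hopper_floor between -0.062 and 0.062 m and y of gland_4 in the frame of hopper_floor between -0.075 and 0.075 m and z of gland_4 in the frame of hopper_floor between -0.005 and 0.055 m and x of gland_5 in the frame of hopper_floor between -0.062 and 0.062 m and y of gland_5 in the frame of hopper_floor between -0.075 and 0.075 m and z of gland_5 in the frame of hopper_floor between -0.005 and 0.055 m and x of gland_6 in the frame of hopper_floor between -0.062 and 0.062 m and y of gland_6 in the frame of hopper_floor between -0.075 and 0.075 m and z of gland_6 in the frame of hopper_floor between -0.005 and 0.055 m), for 0.2 s.
2. the empty cup stands upright on the board, let go (angle between cup's own z axis and vertical below 0.15 rad and height (world z) of cup between 0.1 and 0.114 m and linear speed of cup below 0.03 m/s and contact force between cup and the arm below 0.5 N and contact force between cup and the fingers below 0.5 N), for 0.2 s.
3. the thumbscrew has been turned clockwise until the gate is seated firmly on the sample gland (contact force between gate and sample_gland above 3 N and value of joint thumbscrew above 3.95 rad), for 0.1 s.
4. the thumbscrew has been backed off a quarter turn, within about 17 degrees, and is gripped (value of joint thumbscrew between 2.2 and 2.85 rad and contact force between the fingers and thumbscrew above 2 N), for 0.2 s.
At the end, for the whole second after the job is handed in: Thumbscrew at rest a quarter turn (+-17 degrees) back from its seat and still gripped (over 2 N); all six glands in the hopper; cup upright on the board, let go; sample gland on the rail within 8 mm of its place under the gate (all of step 1 and all of step 2 and all of step 4 and velocity of joint thumbscrew between -0.1 and 0.1 rad/s and horizontal distance between sample_gland and sample_seat below 0.008 m and height (world z) of sample_gland between 0.146 and 0.166 m); the arm keeps its last pose, push and grip.
It fails at once if another thing on the board (bin, caliper, pen, hex key, capsule) is shifted by more than 3 cm (distance of any of gland_bin, caliper, pen, hex_key, capsule_2 from where it was at the start of the episode above 0.03 m).
It fails at once if the sample gland is knocked off its place under the gate (horizontal distance between sample_gland and sample_seat above 0.012 m).
It fails at once if a gland is spilt onto the board ((height (world z) of gland_1 below 0.136 m and horizontal distance between gland_1 and cup above 0.06 m) or (height (world z) of gland_2 below 0.136 m and horizontal distance between gland_2 and cup above 0.06 m) or (height (world z) of gland_3 below 0.136 m and horizontal distance between gland_3 and cup above 0.06 m) or (height (world z) of gland_4 below 0.136 m and horizontal distance between gland_4 and cup above 0.06 m) or (height (world z) of gland_5 below 0.136 m and horizontal distance between gland_5 and cup above 0.06 m) or (height (world z) of gland_6 below 0.136 m and horizontal distance between gland_6 and cup above 0.06 m)).
It also fails if it takes over 66 s, if anything falls off the work surface, if the arm or the gripper's body presses on something with over 40 N, if the wrist force passes 120 N, or if a joint passes its speed limit or range.

## Working session

There is one attempt and no reset: what is moved stays moved. The work goes in short steps, Python scripts to look and compute and a tool call to move; the robot and the scene stay as the last step left them, time stands still between calls to the robot, and variables do not carry over. Pictures are saved under pics/ and viewed, at most 10 in all, crops included, and the job is handed in when it is done.

Besides the shell and the picture viewer there is one more tool, called after "Request:" as name(argument=value, ...) on one line, values as JSON. arm_command: Moves the arm, as the interface text tells. Its arguments: {"type":"object","properties":{"targets":{"type":"array","items":{"type":"array","items":{"type":"number"}}}},"required":["targets"]}

```bash
mkdir -p pics; ls; cat > h.py <<'E'
import numpy as np,cv2
from cell import env
def snap(name,cam):
    c=env.read_camera(cam); cv2.imwrite(f'pics/{name}.png',c['frame'][:,:,::-1]); 
    np.savez(f'pics/{name}.npz',W=c['world_from_camera'],k=[200/np.tan(np.radians(c['vertical_fov']/2)),c['cx'],c['cy']]); return c
def ray(name,u,v,z):
    d=np.load(f'pics/{name}.npz');W=d['W'];f,cx,cy=d['k']
    r=W[:3,:3]@np.array([(u-cx)/f,(v-cy)/f,1]);o=W[:3,3];return (o+r*(z-o[2])/r[2]).round(1)
def proj(name,p):
    d=np.load(f'pics/{name}.npz');W=d['W'];f,cx,cy=d['k']
    q=W[:3,:3].T@(np.array(p)-W[:3,3]);return (f*q[0]/q[2]+cx).round(1),(f*q[1]/q[2]+cy).round(1)
E
python3 - <<'E'
from h import *
for c in('top','scene'):
    d=snap(c+'0',c);print(d['world_from_camera'].round(3).tolist(),d['vertical_fov'])
print(env.state())
E
```

```text
pics
[[-0.023, -0.989, 0.147, 402.313], [-1.0, 0.023, -0.004, -81.445], [0.0, -0.147, -0.989, 1084.868], [0.0, 0.0, 0.0, 1.0]] 56.28672412078964
[[-0.742, -0.571, 0.351, 24.344], [-0.67, 0.637, -0.381, 434.487], [-0.006, -0.518, -0.855, 1434.382], [0.0, 0.0, 0.0, 1.0]] 45.533245326706805
{'t': 0.1, 'joints': array([ 9.94446464e-01,  4.91465458e-01,  1.55936723e+00,  7.09245176e-06,
        1.09171414e+00, -1.05574181e-01]), 'qvel': array([ 0.00078126, -0.00207533, -0.00246296,  0.00064384, -0.00156404,
       -0.00082929]), 'tau': array([ 3.59750324e-03, -6.13627052e+01, -2.58603662e+01,  6.94531482e-02,
        4.70404595e-02, -6.73028080e-05]), 'eef_pos': array([283.33568061, 556.85311182, 214.14853038]), 'tcp_rot': array([-3.14064446e+00, -1.06804454e-04,  2.67081365e+00]), 'ft_force': array([-0.21339648,  0.88269486,  0.1263035 ]), 'moment': array([0.04568552, 0.02579678, 0.00580823]), 'grip_force': 0.0, 'opening': 1.0040210921953394}
```

View pics/top0.png

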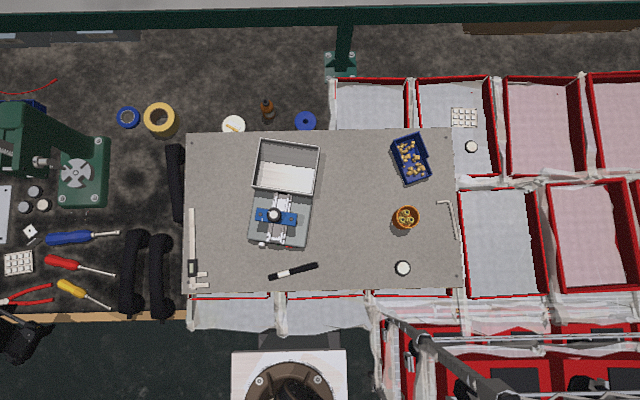

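View pics/scene0.png

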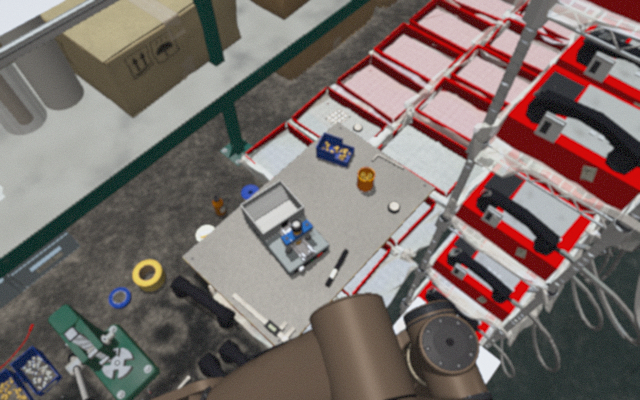

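The top view shows the hopper near (286,167), the thumbscrew at (274,214) and the cup at (405,217). The bin is at (408,158), the hex key at (448,215) and the capsule at (403,267). I'll enlarge this part of the picture.

```bash
python3 - <<'E'
from h import *
i=cv2.imread('pics/top0.png')[120:268,235:435]
cv2.imwrite('pics/crop0.png',cv2.resize(i,None,fx=4,fy=4,interpolation=cv2.INTER_CUBIC))
for n,u,v,z in[('screw',274,214,270),('cuprim',405,217,172),('h1',260,138,200),('h2',321,147,200),('h3',313,198,200),('h4',251,186,200)]:print(n,ray('top0',u,v,z))
E
```

```text
screw [500.2   8.6 270. ]
cuprim [ 497.  -301.9  172. ]
h1 [697.2  49.4 200. ]
h2 [670.9 -99.7 200. ]
h3 [545.  -77.4 200. ]
h4 [577.7  71.3 200. ]
```

View pics/crop0.png

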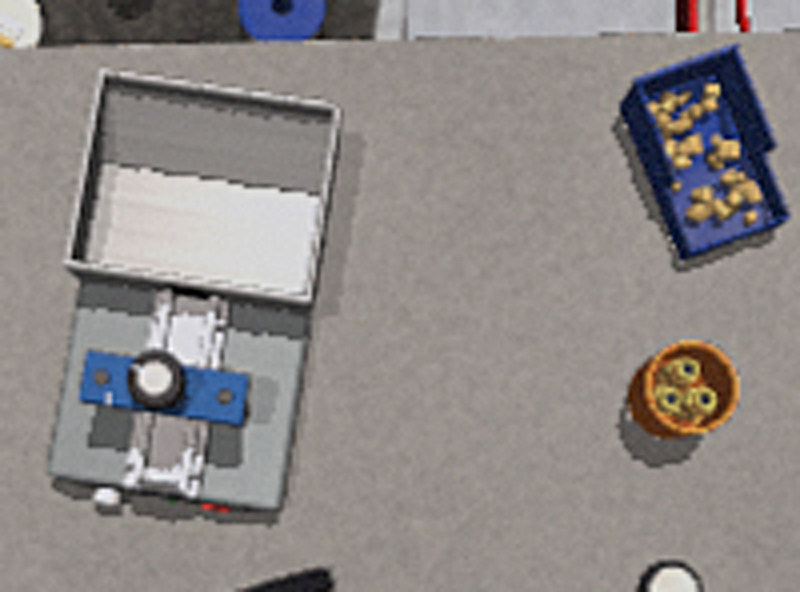

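The crop puts the rim corners at (104,74), (340,108), (308,302) and (68,267). The screw head's top is at (157,378) and the cup rim's centre is at (692,386).

```bash
python3 - <<'E'
from h import *
R=lambda u,v,z:ray('top0',235+u/4-.4,120+v/4-.4,z)
c=np.array([R(*p,200) for p in[(104,74),(340,108),(308,302),(68,267)]])
print(c.tolist(),'hop c',c.mean(0)); 
x=(c[0]+c[1]-c[2]-c[3]);y=(c[0]+c[3]-c[1]-c[2]);print('yawx',np.degrees(np.arctan2(x[1],x[0])),'yawy',np.degrees(np.arctan2(-y[0],y[1])),np.linalg.norm(x)/2,np.linalg.norm(y)/2)
print('screw',R(157,378,270),'cup',R(692,386,172),'cuprim lr',R(641,386,172),R(741,386,172))
print('bin corners',[R(*p,163).tolist() for p in[(635,75),(740,45),(785,215),(683,262)]])
print('cap',R(670,590,121),'hexkey',ray('top0',440,202,115),ray('top0',458,238,115),'pen',R(335,575,123))
E
```

```text
[[696.9, 48.0, 200.0], [672.0, -96.3, 200.0], [552.1, -74.2, 200.0], [576.9, 69.8, 200.0]] hop c [624.475 -13.175 200.   ]
yawx -10.369986322788886 yawy -9.78107599571791 121.94180989307979 146.27626259923377
screw [500.   9. 270.] cup [ 499.1 -308.4  172. ] cuprim lr [ 499.8 -277.1  172. ] [ 498.4 -338.5  172. ]
bin corners [[700.6, -286.1, 163.0], [719.0, -354.5, 163.0], [607.0, -375.7, 163.0], [578.3, -309.7, 163.0]]
cap [ 374.6 -299.4  121. ] hexkey [ 540.3 -409.8  115. ] [ 445.2 -449.6  115. ] pen [389.  -86.9 123. ]
```

```bash
cat >> h.py <<'E'
def to(p,yaw=None):
    s=env.state();y=s['tcp_rot'][2];d=np.array(p)-s['eef_pos']
    T=np.array([[np.cos(y),np.sin(y),0],[np.sin(y),-np.cos(y),0],[0,0,-1]])
    r=0 if yaw is None else (np.degrees(y)-yaw+180)%360-180
    return (T@d).round(1).tolist(),round(r,1)
def st():
    s=env.state();print(round(s['t'],2),s['eef_pos'].round(1),np.degrees(s['tcp_rot']).round(1),'op',round(s['opening'],3),'gf',round(s['grip_force'],1),s['ft_force'].round(1),'j6',round(s['joints'][5],2))
E
python3 - <<'E'
from h import *
print(to([283,557,330]),to([480,200,330],110),to([499,-308,330],80))
E
```

```text
([0.4, -0.0, -115.9], 0) ([-337.1, -228.8, -115.9], np.float64(43.0)) ([-584.5, -672.9, -115.9], np.float64(73.0))
```

Request:
arm_command(targets=[[-20, -14, -40, 8, 0.8], [-45, -31, -80, 16, 0.8], [-80, -55, -105, 24, 0.8], [-118, -81, -116, 32, 0.8], [-156, -107, -116, 40, 0.8]])

```text
t: 0.6
eef_pos: [374.7, 389.7, 332.3]
tcp_rot: [3.139, -0.001, 1.968]
ft_force: [1.0, -0.2, -0.6]
opening: 0.798
grip_force: 0.0
```

```bash
python3 - <<'E'
from h import *
st();print(to([480,200,330],110),to([499,-308,330],80))
E
```

```text
0.6 [374.7 389.7 332.3] [179.8  -0.  112.7] op 0.798 gf 0.0 [ 1.  -0.2 -0.6] j6 0.29
([-215.7, 23.8, 2.3], np.float64(2.7)) ([-691.5, -155.0, 2.3], np.float64(32.7))
```

Request:
arm_command(targets=[[-48, -5, 2, 6, 0.8], [-96, -10, 2, 12, 0.8], [-144, -15, 2, 18, 0.8], [-192, -22, 2, 24, 0.8], [-240, -32, 2, 30, 0.8]])

```text
t: 1.1
eef_pos: [438.5, 155.6, 328.5]
tcp_rot: [-3.142, -0.0, 1.445]
ft_force: [1.0, -0.2, 0.0]
opening: 0.798
grip_force: 0.0
```

```bash
python3 - <<'E'
from h import *
st();print(to([499,-308,330],80))
E
```

```text
1.1 [438.5 155.6 328.5] [-180.    -0.    82.8] op 0.798 gf 0.0 [ 1.  -0.2  0. ] j6 0.32
([-452.4, 118.2, -1.5], np.float64(2.8))
```

Request:
arm_command(targets=[[-46, 12, 0, 2, 0.8], [-92, 24, 0, 2.8, 0.8], [-138, 36, 0, 2.8, 0.8], [-184, 48, 0, 2.8, 0.8], [-230, 60, 0, 2.8, 0.8]])

```text
t: 1.6
eef_pos: [469.8, -80.1, 328.6]
tcp_rot: [-3.142, -0.0, 1.4]
ft_force: [1.7, 0.5, 0.6]
opening: 0.799
grip_force: 0.0
```

Request:
arm_command(targets=[[-46, 12, 0, 0, 0.8], [-92, 24, 0, 0, 0.8], [-138, 36, 0, 0, 0.8], [-184, 48, 0, 0, 0.8], [-215, 58, 0, 0, 0.8]])

```text
t: 2.1
eef_pos: [490.2, -302.7, 328.1]
tcp_rot: [-3.141, -0.0, 1.399]
ft_force: [0.2, 0.5, 0.3]
opening: 0.798
grip_force: 0.0
```

```bash
python3 - <<'E'
from h import *
st();print(to([499,-308,123],80))
E
```

```text
2.1 [ 490.2 -302.7  328.1] [-180.    -0.    80.1] op 0.798 gf 0.0 [0.2 0.5 0.3] j6 -0.5
([-3.7, 9.5, 205.1], np.float64(0.1))
```

Request:
arm_command(targets=[[-4, 9.5, 45, 0, 0.8], [-4, 9.5, 90, 0, 0.8], [-4, 9.5, 130, 0, 0.8], [-4, 9.5, 145, 0, 0.8]])

```text
t: 2.5
eef_pos: [497.9, -304.4, 179.4]
tcp_rot: [-3.136, -0.003, 1.4]
ft_force: [0.4, 0.7, 0.5]
opening: 0.805
grip_force: 0.0
```

```bash
python3 - <<'E'
from h import *
snap('a_s','scene');snap('a_t','top');st()
def crop(n,cx,cy):
    i=cv2.imread(f'pics/{n}.png')[cy-40:cy+60,cx-40:cx+40];return cv2.resize(i,None,fx=5,fy=5,interpolation=cv2.INTER_CUBIC)
cv2.imwrite('pics/a.png',np.hstack([crop('a_s',366,170),crop('a_t',405,210)]))
E
```

```text
2.6 [ 498.5 -304.7  181.1] [-1.798e+02 -1.000e-01  8.020e+01] op 0.802 gf 0.0 [-0.4 -0.1  0.6] j6 -0.49
```

View pics/a.png

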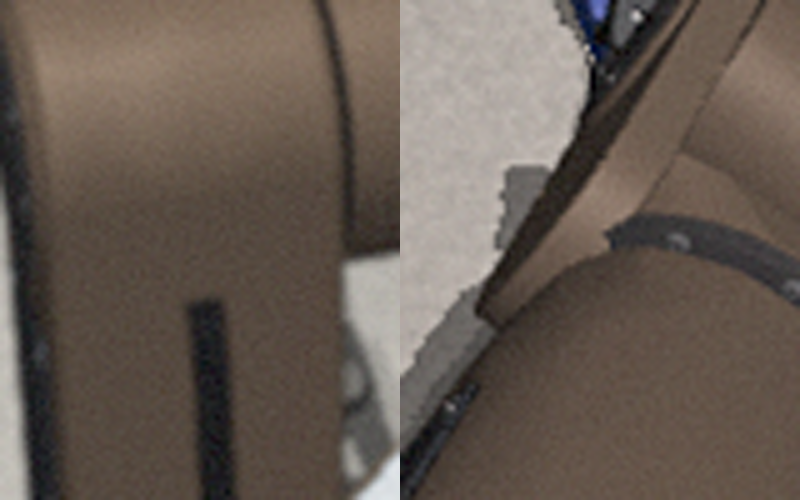

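The arm hides the cup in both views, but the earlier cup estimate (499, -308) is good enough to go down on.

Request:
arm_command(targets=[[-3, 1, 25, 0, 0.8], [-3, 1, 45, 0, 0.8], [-3, 1, 58, 0, 0.8], [-3, 1, 58, 0, 0.8], [-3, 1, 58, 0, 0.5]])

```text
t: 3.1
eef_pos: [500.2, -308.7, 126.6]
tcp_rot: [3.141, 0.0, 1.4]
ft_force: [-0.1, -0.0, 0.4]
opening: 0.764
grip_force: 0.0
```

Request:
arm_command(targets=[[0, 0, 0, 0, 0.2], [0, 0, 0, 0, 0.2], [0, 0, 0, 0, 0.2], [0, 0, 0, 0, 0.2], [0, 0, 0, 0, 0.2]])

```text
t: 3.6
eef_pos: [500.2, -308.7, 126.5]
tcp_rot: [3.14, 0.001, 1.4]
ft_force: [-0.6, 0.2, 6.1]
opening: 0.591
grip_force: 30.0
```

```bash
python3 - <<'E'
from h import *
st()
E
```

```text
3.6 [ 500.2 -308.7  126.5] [179.9   0.   80.2] op 0.591 gf 30.0 [-0.6  0.2  6.1] j6 -0.49
```

Request:
arm_command(targets=[[0, 0, -20, 0, 0.2], [0, 0, -50, 0, 0.2], [0, 0, -90, 0, 0.2]])

```text
t: 3.9
eef_pos: [499.1, -307.9, 215.3]
tcp_rot: [-3.139, -0.002, 1.4]
ft_force: [0.3, -0.9, -2.9]
opening: 0.596
grip_force: 30.0
```

```bash
cat >> h.py <<'E'
W0=np.array([611.5,-87.0]);e2=np.array([.1736,.9848]);e1=np.array([.9848,-.1736])
def U(u,z,x=0): 
    q=W0+u*e2+x*e1; return to([q[0],q[1],z],80)
E
python3 - <<'E'
from h import *
st();print(U(-55,214))
E
```

```text
3.9 [ 499.1 -307.9  215.3] [-1.798e+02 -1.000e-01  8.020e+01] op 0.596 gf 30.0 [ 0.3 -0.9 -2.9] j6 -0.49
([181.8, 73.0, 1.3], np.float64(0.2))
```

Request:
arm_command(targets=[[20, 8, 1, 0, 0.2], [50, 20, 1, 0, 0.2], [85, 34, 1, 0, 0.2], [120, 48, 1, 0, 0.2], [150, 60, 1, 0, 0.2]])

```text
t: 4.4
eef_pos: [584.9, -169.1, 214.5]
tcp_rot: [-3.141, -0.0, 1.4]
ft_force: [0.4, 1.2, -2.8]
opening: 0.598
grip_force: 30.0
```

Request:
arm_command(targets=[[20, 8, 0, 0.2, 0.2], [30, 13, 0, 0.2, 0.2], [32, 13, 0, 0.2, 0.2]])

```text
t: 4.7
eef_pos: [603.0, -140.8, 214.4]
tcp_rot: [-3.141, -0.0, 1.398]
ft_force: [-0.7, -0.1, -3.5]
opening: 0.597
grip_force: 30.0
```

```bash
python3 - <<'E'
from h import *
snap('b_s','scene');snap('b_t','top');st();print(U(-28,214))
def crop(n,cx,cy):
    i=cv2.imread(f'pics/{n}.png')[cy-50:cy+50,cx-60:cx+60];return cv2.resize(i,None,fx=3.3,fy=3.3,interpolation=cv2.INTER_CUBIC)
cv2.imwrite('pics/b.png',np.hstack([crop('b_s',300,210),crop('b_t',320,180)]))
E
```

```text
4.8 [ 602.3 -141.9  214.5] [-180.    0.   80.] op 0.594 gf 30.0 [ 0.  -0.2 -2.6] j6 -0.16
([27.7, -0.5, 0.5], np.float64(0.0))
```

View pics/b.png

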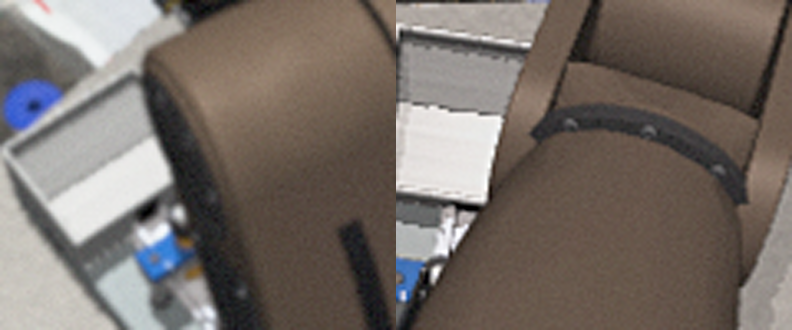

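The arm hides the cup again, so I'll tilt it against the right rim using the geometry and the measured force.

Request:
arm_command(targets=[[16, 0, 0.5, 0, 0.2], [24, 0, 0.5, 0, 0.2], [29, 0, 0, 0, 0.2], [34, 0, -3, 0, 0.2], [37, 0, -5.5, 0, 0.2]])

```text
t: 5.3
eef_pos: [609.0, -105.5, 220.3]
tcp_rot: [3.142, 0.001, 1.397]
ft_force: [-1.2, -6.3, -3.6]
opening: 0.599
grip_force: 30.0
```

```bash
python3 - <<'E'
from h import *
st();s=env.state();print(s['moment'].round(2));print(U(-7.7,223.6))
E
```

```text
5.3 [ 609.  -105.5  220.3] [1.8e+02 1.0e-01 8.0e+01] op 0.599 gf 30.0 [-1.2 -6.3 -3.6] j6 -0.1
[-1.31  0.23 -0.01]
([11.0, -0.7, -3.3], np.float64(0.0))
```

Request:
arm_command(targets=[[5.5, 0, -2, 0, 0.2], [11, 0, -3.5, 0, 0.2], [16.5, 0, -4, 0, 0.2], [22, 0, -4, 0, 0.2], [28, 0, -3, 0, 0.2]])

```text
t: 5.8
eef_pos: [614.6, -77.4, 224.0]
tcp_rot: [3.139, 0.0, 1.397]
ft_force: [3.0, -2.9, 6.0]
opening: 0.584
grip_force: 30.0
```

```bash
python3 - <<'E'
from h import *
st();print(env.state()['moment'].round(2));print(U(14.6,221.7),U(33,209))
E
```

```text
5.8 [614.6 -77.4 224. ] [179.9   0.   80. ] op 0.584 gf 30.0 [ 3.  -2.9  6. ] j6 -0.06
[-0.7  -0.21 -0.07]
([4.6, -1.3, 2.3], np.float64(0.0)) ([23.0, -1.3, 15.0], np.float64(0.0))
```

Request:
arm_command(targets=[[4.6, 0, 2, 0, 0.2], [10, 0, 4.5, 0, 0.2], [14.7, 0, 7.5, 0, 0.2], [19, 0, 11, 0, 0.2], [23, 0, 15, 0, 0.2]])

```text
t: 6.3
eef_pos: [618.1, -54.2, 208.4]
tcp_rot: [3.141, -0.0, 1.397]
ft_force: [-0.3, -2.4, 2.2]
opening: 0.567
grip_force: 30.0
```

```bash
python3 - <<'E'
from h import *
st();print(env.state()['moment'].round(2));print(U(33,209),U(43,185))
E
```

```text
6.3 [618.1 -54.2 208.4] [180.  -0.  80.] op 0.567 gf 30.0 [-0.3 -2.4  2.2] j6 -0.02
[-0.43  0.12  0.02]
([-0.5, -0.8, -0.6], np.float64(0.0)) ([9.5, -0.8, 23.4], np.float64(0.0))
```

```bash
python3 - <<'E'
from h import *
snap('c_s','scene');snap('c_t','top');st()
def crop(n,cx,cy):
    i=cv2.imread(f'pics/{n}.png')[cy-60:cy+60,cx-65:cx+65];return cv2.resize(i,None,fx=3,fy=3,interpolation=cv2.INTER_CUBIC)
cv2.imwrite('pics/c.png',np.hstack([crop('c_s',280,215),crop('c_t',295,180)]))
E
```

```text
6.4 [617.7 -54.1 207.6] [-179.9   -0.    80.1] op 0.573 gf 30.0 [ 0.7 -0.4  0.6] j6 -0.02
```

View pics/c.png

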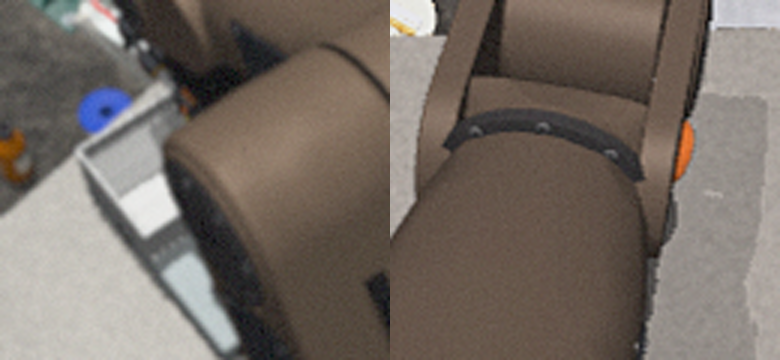

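```bash
python3 - <<'E'
from h import *
c=cv2.imread('pics/c_t.png').astype(int)
m=(c[:,:,2]>180)&(c[:,:,1]<150)&(c[:,:,0]<90);ys,xs=np.nonzero(m[140:200,310:345]);
print(list(zip(xs+310,ys+140)))
for z in(200,228,256):
    for u,v in[(330.5,170)]: print(z,ray('c_t',u,v,z),(ray('c_t',u,v,z)[:2]-W0)@e2)
for th in(70,90,110):
    a=np.r_[np.sin(np.radians(th))*e2,np.cos(np.radians(th))];n=np.r_[np.cos(np.radians(th))*e2,-np.sin(np.radians(th))]
    P=np.array([617.7,-54.1,226.6]);print(th,[proj('c_t',P-39.5*a+k*28*n) for k in(-1,0,1)],[proj('c_t',P-39.5*a+k*28*np.r_[e1,0]) for k in(-1,1)])
E
```

```text
[(np.int64(328), np.int64(161)), (np.int64(329), np.int64(161)), (np.int64(328), np.int64(162)), (np.int64(329), np.int64(162)), (np.int64(328), np.int64(163)), (np.int64(329), np.int64(163)), (np.int64(330), np.int64(163)), (np.int64(328), np.int64(164)), (np.int64(329), np.int64(164)), (np.int64(330), np.int64(164)), (np.int64(328), np.int64(165)), (np.int64(329), np.int64(165)), (np.int64(330), np.int64(165)), (np.int64(328), np.int64(166)), (np.int64(329), np.int64(166)), (np.int64(330), np.int64(166)), (np.int64(327), np.int64(167)), (np.int64(328), np.int64(167)), (np.int64(329), np.int64(167)), (np.int64(330), np.int64(167)), (np.int64(327), np.int64(168)), (np.int64(328), np.int64(168)), (np.int64(329), np.int64(168)), (np.int64(330), np.int64(168)), (np.int64(327), np.int64(169)), (np.int64(328), np.int64(169)), (np.int64(329), np.int64(169)), (np.int64(330), np.int64(169)), (np.int64(327), np.int64(170)), (np.int64(328), np.int64(170)), (np.int64(329), np.int64(170)), (np.int64(327), np.int64(171)), (np.int64(328), np.int64(171)), (np.int64(329), np.int64(171)), (np.int64(3
[... 503 characters left out ...]
31999999999
228 [ 606.1 -120.   228. ] -33.43584
256 [ 599.4 -118.8  256. ] -33.4172
70 [(np.float64(322.0), np.float64(167.6)), (np.float64(317.9), np.float64(169.6)), (np.float64(314.0), np.float64(171.5))] [(np.float64(316.1), np.float64(181.0)), (np.float64(319.7), np.float64(158.4))]
90 [(np.float64(319.0), np.float64(165.5)), (np.float64(318.9), np.float64(168.4)), (np.float64(318.8), np.float64(171.2))] [(np.float64(317.1), np.float64(180.0)), (np.float64(320.7), np.float64(157.0))]
110 [(np.float64(313.8), np.float64(163.4)), (np.float64(318.0), np.float64(166.9)), (np.float64(321.9), np.float64(170.1))] [(np.float64(316.1), np.float64(178.6)), (np.float64(319.8), np.float64(155.3))]
```

The grip has drifted. The visible cup edge is about 27 mm further out than planned, so the cup slid back in the pads at a tilt of about 65°. I'll lift it clear, carry it over the hopper and lay it down inside, then grip it again.

Request:
arm_command(targets=[[0, 0, -8, 0, 0.2], [0, -2, -16, 0, 0.2], [8, -4, -24, 0, 0.2], [20, -6, -26, 0, 0.2], [32, -6, -26, 0, 0.2]])

```text
t: 6.9
eef_pos: [617.5, -21.1, 234.8]
tcp_rot: [3.141, -0.0, 1.397]
ft_force: [1.0, 0.3, -2.4]
opening: 0.57
grip_force: 30.0
```

```bash
python3 - <<'E'
from h import *
st();print(U(90,230,-6))
E
```

```text
6.9 [617.5 -21.1 234.8] [180.  -0.  80.] op 0.57 gf 30.0 [ 1.   0.3 -2.4] j6 0.03
([24.1, -0.5, 4.8], np.float64(0.0))
```

Request:
arm_command(targets=[[12, 0, 0, 0, 0.2], [24, 0, 0, 0, 0.2], [24, 0, 12, 0, 0.2], [24, 0, 28, 0, 0.2], [24, 0, 42, 0, 0.2]])

```text
t: 7.4
eef_pos: [621.3, 1.4, 190.4]
tcp_rot: [-3.14, 0.0, 1.397]
ft_force: [-0.1, -0.4, -3.3]
opening: 0.569
grip_force: 30.0
```

```bash
python3 - <<'E'
from h import *
st()
snap('d_t','top');snap('d_s','scene')
c=cv2.imread('pics/d_t.png').astype(int)
m=(c[:,:,2]>150)&(c[:,:,1]<140)&(c[:,:,0]<90);ys,xs=np.nonzero(m[130:210,240:345]);print(len(xs),xs.min()+240 if len(xs) else 0,xs.max()+240 if len(xs) else 0)
E
```

```text
7.4 [621.3   1.4 190.4] [-179.9    0.    80. ] op 0.569 gf 30.0 [-0.1 -0.4 -3.3] j6 0.07
144 298 307
```

```bash
python3 - <<'E'
from h import *
i=cv2.imread('pics/d_t.png')[125:215,235:345];cv2.imwrite('pics/d.png',cv2.resize(i,None,fx=6,fy=6,interpolation=cv2.INTER_CUBIC))
E
```

```text
(no output)
```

View pics/d.png

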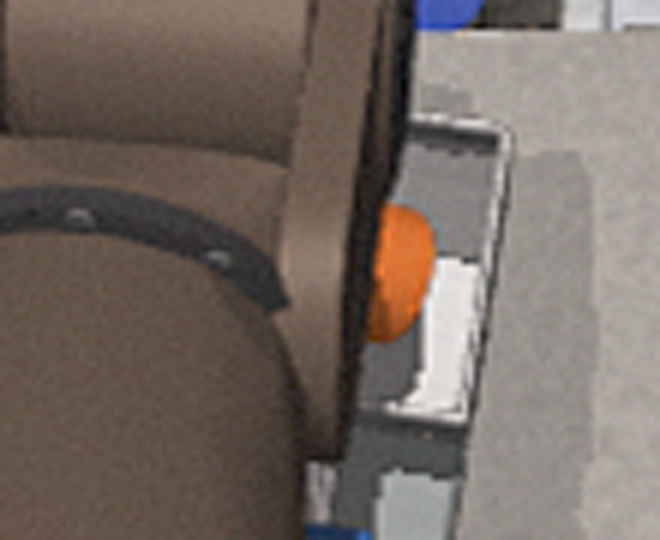

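```bash
python3 - <<'E'
from h import *
f=lambda n,u,v,z:((ray(n,u,v,z)[:2]-W0)@e2).round(1)
for z in(165,180,200,220,240):print(z,'edge',f('d_t',307.7,169,z),'ctr',f('d_t',299.5,170.5,z), 'ends dist',np.linalg.norm(ray('d_t',235+398/6,125+205/6,z)-ray('d_t',235+375/6,125+342/6,z)))
c=cv2.imread('pics/d_t.png')[165:176,292:310];print(c[5].tolist())
E
```

```text
165 edge 23.5 ctr 43.3 ends dist 59.56886770788907
180 edge 22.7 ctr 42.1 ends dist 58.647591595904366
200 edge 21.5 ctr 40.6 ends dist 57.431176202477346
220 edge 20.3 ctr 39.0 ends dist 56.0984848280237
240 edge 19.1 ctr 37.3 ends dist 54.78366544874483
[[44, 50, 63], [29, 31, 35], [31, 33, 39], [32, 29, 39], [36, 31, 26], [41, 76, 140], [59, 120, 235], [51, 111, 217], [51, 111, 214], [53, 115, 216], [55, 115, 217], [52, 112, 216], [51, 115, 218], [39, 107, 217], [73, 123, 216], [164, 181, 205], [229, 228, 226], [220, 222, 225]]
```

```bash
python3 - <<'E'
from h import *
c=cv2.imread('pics/d_t.png')
for x in(300,303,305):print(x,c[156:186,x,2].tolist())
c=cv2.imread('pics/c_t.png');print(c[158:180,328,2].tolist())
c=cv2.imread('pics/top0.png');print(c[205:232:2,398:412:3,2].tolist())
s=[env.state()['ft_force'][2] for _ in range(3)];print(s)
i=cv2.imread('pics/d_s.png');m=(i[:,:,2]>150)&(i[:,:,1]<140)&(i[:,:,0]<90);ys,xs=np.nonzero(m[160:260,240:330]);print(len(xs),xs.mean()+240 if len(xs) else 0,ys.mean()+160 if len(xs) else 0)
E
```

```text
300 [84, 99, 138, 186, 202, 217, 223, 221, 219, 222, 222, 220, 220, 218, 214, 214, 206, 202, 195, 190, 183, 173, 157, 147, 137, 112, 94, 93, 98, 98]
303 [141, 135, 134, 131, 179, 197, 208, 212, 217, 218, 219, 220, 219, 216, 216, 215, 212, 207, 199, 193, 217, 180, 147, 98, 86, 91, 93, 93, 91, 91]
305 [133, 138, 139, 132, 136, 172, 200, 220, 217, 221, 221, 221, 221, 218, 217, 214, 203, 196, 194, 191, 169, 141, 147, 154, 153, 154, 157, 160, 154, 152]
[14, 44, 116, 182, 194, 225, 233, 236, 232, 229, 229, 226, 220, 221, 218, 207, 194, 166, 156, 131, 142, 155]
[[156, 150, 177, 220, 191], [157, 221, 97, 80, 99], [139, 86, 114, 124, 83], [215, 142, 169, 80, 72], [120, 82, 146, 122, 90], [139, 119, 132, 166, 137], [136, 204, 152, 171, 202], [182, 121, 129, 192, 77], [211, 176, 165, 145, 175], [123, 160, 107, 80, 134], [79, 207, 117, 141, 91], [85, 74, 137, 219, 223], [106, 90, 81, 76, 100], [91, 85, 93, 87, 161]]
[np.float64(-2.394953804985791), np.float64(-2.394953804985791), np.float64(-2.394953804985791)]
0 0 0
```

Request:
arm_command(targets=[[0, 0, 8, 0, 0.2], [0, 0, 14, 0, 0.2], [0, 0, 18, 0, 0.2], [0, 0, 20, 0, 0.2]])

```text
t: 7.9
eef_pos: [621.7, 1.3, 171.8]
tcp_rot: [-3.141, -0.0, 1.397]
ft_force: [-0.6, 0.4, -2.5]
opening: 0.57
grip_force: 30.0
```

```bash
python3 - <<'E'
from h import *
st()
E
```

```text
7.9 [621.7   1.3 171.8] [-180.   -0.   80.] op 0.57 gf 30.0 [-0.6  0.4 -2.5] j6 0.07
```

Request:
arm_command(targets=[[0, 0, 3, 0, 0.2], [0, 0, 5, 0, 0.2], [0, 0, 6, 0, 0.2]])

```text
t: 8.2
eef_pos: [621.7, 1.4, 166.0]
tcp_rot: [3.142, -0.0, 1.397]
ft_force: [0.1, 0.1, -2.3]
opening: 0.569
grip_force: 30.0
```

```bash
python3 - <<'E'
from h import *
st();print(env.state()['moment'].round(2))
E
```

```text
8.2 [621.7   1.4 166. ] [180.  -0.  80.] op 0.569 gf 30.0 [ 0.1  0.1 -2.3] j6 0.07
[0.03 0.09 0.06]
```

Request:
arm_command(targets=[[0, 0, 0, 0, 0.62], [0, 0, 0, 0, 0.66], [0, 0, 0, 0, 0.7], [0, 0, 0, 0, 0.72], [0, 0, 0, 0, 0.72]])

```text
t: 8.7
eef_pos: [621.7, 1.3, 166.3]
tcp_rot: [3.141, -0.0, 1.397]
ft_force: [-0.4, -0.1, -0.6]
opening: 0.718
grip_force: 0.1
```

Request:
arm_command(targets=[[0, 0, -10, 0, 0.72], [0, 0, -35, 0, 0.72], [0, 0, -75, 0, 0.72], [0, 0, -120, 0, 0.72], [-40, 0, -150, 0, 0.72]])

```text
t: 9.2
eef_pos: [615.4, -35.6, 320.2]
tcp_rot: [3.138, -0.001, 1.401]
ft_force: [0.6, -0.4, -0.1]
opening: 0.722
grip_force: 0.0
```

Request:
arm_command(targets=[[-50, 0, 0, 0, 0.5], [-100, 0, 0, 0, 0.3], [-150, 0, 0, 0, 0], [-200, 0, 0, 0, 0], [-240, 0, 0, 0, 0]])

```text
t: 9.7
eef_pos: [572.4, -277.0, 317.1]
tcp_rot: [3.141, 0.0, 1.396]
ft_force: [0.8, -0.2, 0.4]
opening: 0.355
grip_force: 0.0
```

```bash
python3 - <<'E'
from h import *
st();snap('e_t','top')
i=cv2.imread('pics/e_t.png')[120:240,230:390];cv2.imwrite('pics/e.png',cv2.resize(i,None,fx=5,fy=5,interpolation=cv2.INTER_CUBIC))
E
```

```text
9.7 [ 572.4 -277.   317.1] [179.9   0.   80. ] op 0.355 gf 0.0 [ 0.8 -0.2  0.4] j6 -0.38
```

View pics/e.png

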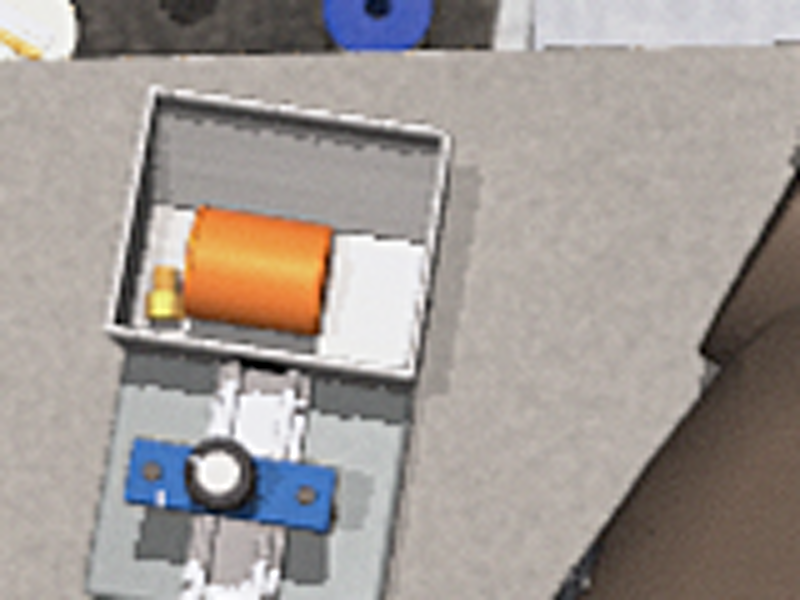

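The cup lies flat in the hopper with its mouth to the left (mouth near crop x≈190, bottom near x≈325). One gland is already out. I'll measure the cup for a new grip close to its mouth.

```bash
python3 - <<'E'
from h import *
def ux(u,v,z):
    q=ray('e_t',230+u/5-.4,120+v/5-.4,z)[:2]-W0;return (q@e2).round(1),(q@e1).round(1)
for n,p in dict(m1=(200,207),m2=(185,315),b1=(332,226),b2=(318,332)).items():print(n,ux(*p,176),ux(*p,190))
print('gland',ux(165,270,174),'rim',ux(450,137,200),ux(412,378,200),ux(155,92,200),ux(110,330,200))
q=W0+105*e2-8*e1;print(to([q[0],q[1],300],80))
E
```

```text
m1 (np.float64(120.2), np.float64(12.8)) (np.float64(117.8), np.float64(9.5))
m2 (np.float64(118.2), np.float64(-42.5)) (np.float64(115.9), np.float64(-45.0))
b1 (np.float64(53.4), np.float64(13.1)) (np.float64(52.1), np.float64(9.8))
b2 (np.float64(51.8), np.float64(-41.0)) (np.float64(50.4), np.float64(-43.6))
gland (np.float64(132.2), np.float64(-21.1)) rim (np.float64(1.2), np.float64(60.2)) (np.float64(1.4), np.float64(-60.9)) (np.float64(147.8), np.float64(61.0)) (np.float64(148.7), np.float64(-59.5))
([303.7, -3.3, 16.6], np.float64(-0.2))
```

Request:
arm_command(targets=[[48, 0, 0, 0, 0.63], [96, 0, 0, 0, 0.63], [144, 0, 0, 0, 0.63], [192, 0, 0, 0, 0.63], [240, 0, 0, 0, 0.63]])

```text
t: 10.25
eef_pos: [614.8, -36.1, 317.1]
tcp_rot: [3.141, -0.0, 1.396]
ft_force: [-0.3, -0.1, 0.3]
opening: 0.62
grip_force: 0.0
```

Request:
arm_command(targets=[[40, -5, 10, 0, 0.63], [56, -9, 40, 0, 0.63], [56, -9, 70, 0, 0.63], [56, -9, 80, 0, 0.63], [56, -9, 80, 0, 0.63]])

```text
t: 10.75
eef_pos: [615.4, 18.5, 235.7]
tcp_rot: [-3.14, 0.0, 1.397]
ft_force: [-0.4, -0.7, 0.5]
opening: 0.628
grip_force: 0.0
```

```bash
python3 - <<'E'
from h import *
st();print(U(97,210,-13),U(97,163,-13))
E
```

```text
10.75 [615.4  18.5 235.7] [-179.9    0.    80. ] op 0.628 gf 0.0 [-0.4 -0.7  0.5] j6 0.1
([-7.6, 1.5, 25.7], np.float64(0.0)) ([-7.6, 1.5, 72.7], np.float64(0.0))
```

Request:
arm_command(targets=[[-7.5, 1.5, 10, 0, 0.63], [-7.5, 1.5, 22, 0, 0.63], [-7.5, 1.5, 32, 0, 0.63], [-7.5, 1.5, 42, 0, 0.63], [-7.5, 1.5, 48, 0, 0.63]])

```text
t: 11.25
eef_pos: [615.6, 11.0, 187.0]
tcp_rot: [-3.141, -0.0, 1.397]
ft_force: [-0.2, 0.1, -0.7]
opening: 0.631
grip_force: 0.0
```

```bash
python3 - <<'E'
from h import *
st();print(U(97,163,-13))
E
```

```text
11.25 [615.6  11.  187. ] [-179.9   -0.    80. ] op 0.631 gf 0.0 [-0.2  0.1 -0.7] j6 0.08
([-0.2, 0.0, 24.0], np.float64(0.0))
```

No contact so far, so I'll go down to the cup's mid height and close.

Request:
arm_command(targets=[[0, 0, 8, 0, 0.63], [0, 0, 16, 0, 0.63], [0, 0, 22, 0, 0.63], [0, 0, 24, 0, 0.63], [0, 0, 24, 0, 0.63]])

```text
t: 11.75
eef_pos: [615.8, 11.0, 163.9]
tcp_rot: [-3.141, -0.0, 1.397]
ft_force: [0.5, 0.0, 0.2]
opening: 0.632
grip_force: 0.0
```

Request:
arm_command(targets=[[0, 0, 0, 0, 0.2], [0, 0, 0, 0, 0.2], [0, 0, 0, 0, 0.2], [0, 0, 0, 0, 0.2]])

```text
t: 12.15
eef_pos: [615.9, 11.1, 164.3]
tcp_rot: [3.141, -0.0, 1.397]
ft_force: [-0.1, 0.6, 0.2]
opening: 0.593
grip_force: 30.0
```

```bash
python3 - <<'E'
from h import *
st();print(U(97,163,-13),U(42,235,-13))
E
```

```text
12.15 [615.9  11.1 164.3] [180.  -0.  80.] op 0.593 gf 30.0 [-0.1  0.6  0.2] j6 0.08
([-0.3, -0.3, 1.3], np.float64(0.0)) ([-55.3, -0.3, -70.7], np.float64(0.0))
```

Request:
arm_command(targets=[[0, 0, -15, 0, 0.2], [0, 0, -35, 0, 0.2], [0, 0, -55, 0, 0.2], [-8, 0, -66, 0, 0.2], [-25, 0, -68, 0, 0.2]])

```text
t: 12.65
eef_pos: [611.7, -13.8, 233.2]
tcp_rot: [3.14, -0.0, 1.398]
ft_force: [-0.5, -2.3, -3.1]
opening: 0.586
grip_force: 30.0
```

Request:
arm_command(targets=[[-15, 0, 0, 0, 0.2], [-27, 0, 0, 0, 0.2], [-32, 0, 0, 0, 0.2], [-32, 0, 5, 0, 0.2]])

```text
t: 13.05
eef_pos: [605.9, -46.2, 226.9]
tcp_rot: [3.141, -0.0, 1.395]
ft_force: [0.3, 0.1, -3.1]
opening: 0.588
grip_force: 30.0
```

```bash
python3 - <<'E'
from h import *
st();print(env.state()['moment'].round(2),U(40,216,-13),U(49.6,200,-13))
E
```

```text
13.05 [605.9 -46.2 226.9] [180.   -0.   79.9] op 0.588 gf 30.0 [ 0.3  0.1 -3.1] j6 -0.01
[-0.06  0.09 -0.03] ([0.8, -0.4, 10.9], np.float64(-0.1)) ([10.4, -0.4, 26.9], np.float64(-0.1))
```

Request:
arm_command(targets=[[1, 0, 7, 0, 0.2], [1, 0, 11, 0, 0.2], [3.5, 0, 15, 0, 0.2], [6, 0, 18.5, 0, 0.2], [8, 0, 22, 0, 0.2]])

```text
t: 13.55
eef_pos: [607.6, -36.8, 205.1]
tcp_rot: [3.141, -0.0, 1.397]
ft_force: [-0.2, -0.3, 1.7]
opening: 0.593
grip_force: 30.0
```

```bash
python3 - <<'E'
from h import *
st();print(env.state()['moment'].round(2),U(52,191,-13))
E
```

```text
13.55 [607.6 -36.8 205.1] [180.   -0.   80.1] op 0.593 gf 30.0 [-0.2 -0.3  1.7] j6 0.0
[-0.22  0.13  0.03] ([3.2, -0.4, 14.1], np.float64(0.1))
```

Contact force is about 4 N and the opening is steady, so the cup is rotating as intended. I'll continue.

Request:
arm_command(targets=[[1.5, 0, 5, 0, 0.2], [2.5, 0, 9.5, 0, 0.2], [3.3, 0, 14, 0, 0.2], [4, 0, 18.5, 0, 0.2], [4.3, 0, 23, 0, 0.2]])

```text
t: 14.05
eef_pos: [608.1, -32.9, 181.8]
tcp_rot: [3.141, -0.0, 1.397]
ft_force: [1.2, 1.0, 2.1]
opening: 0.591
grip_force: 30.0
```

```bash
python3 - <<'E'
from h import *
st();print(env.state()['moment'].round(2),U(52.5,173,-13))
E
```

```text
14.05 [608.1 -32.9 181.8] [180.  -0.  80.] op 0.591 gf 30.0 [1.2 1.  2.1] j6 0.01
[0.02 0.08 0.02] ([-0.2, -0.3, 8.8], np.float64(0.0))
```

Request:
arm_command(targets=[[0, 0, 4, 0, 0.2], [0, 0, 8, 0, 0.2], [0, 0, 8, 0, 0.2], [2, 0, 0, 0, 0.2], [6, 0, -15, 0, 0.2]])

```text
t: 14.55
eef_pos: [608.6, -27.3, 196.8]
tcp_rot: [-3.139, 0.0, 1.396]
ft_force: [-0.3, -0.5, -1.8]
opening: 0.592
grip_force: 30.0
```

Request:
arm_command(targets=[[2, 0, -20, 0, 0.2], [2, 0, -40, 0, 0.2], [2, 0, -55, 0, 0.2], [2, 0, -55, 0, 0.2], [2, 0, -55, 0, 0.2]])

```text
t: 15.05
eef_pos: [609.2, -25.2, 252.0]
tcp_rot: [3.142, 0.0, 1.397]
ft_force: [0.5, 0.1, -1.8]
opening: 0.59
grip_force: 30.0
```

```bash
python3 - <<'E'
from h import *
st();snap('f_t','top');z=[]
for i in range(6):
    env.read_camera('scene');z.append(env.state()['ft_force'][2].round(1))
print(z,env.state()['moment'].round(2))
i=cv2.imread('pics/f_t.png')[120:240,230:390];cv2.imwrite('pics/f.png',cv2.resize(i,None,fx=5,fy=5,interpolation=cv2.INTER_CUBIC))
c=i.astype(int);m=(c[:,:,2]>150)&(c[:,:,1]<140)&(c[:,:,0]<90);ys,xs=np.nonzero(m);print(len(xs),(xs.max()+230,ys[xs.argmax()]+120,xs.min()+230,ys.min()+120,ys.max()+120) if len(xs) else 0)
E
```

```text
15.05 [609.2 -25.2 252. ] [180.   0.  80.] op 0.59 gf 30.0 [ 0.5  0.1 -1.8] j6 0.02
[np.float64(-2.1), np.float64(-1.3), np.float64(-1.9), np.float64(-1.7), np.float64(-0.9), np.float64(-1.3)] [-0.1   0.1  -0.03]
0 0
```

Request:
arm_command(targets=[[0, 0, 15, 0, 0.2], [0, 0, -5, 0, 0.2], [0, 0, 15, 0, 0.2], [0, 0, -5, 0, 0.2], [0, 0, 0, 0, 0.2]])

```text
t: 15.9
eef_pos: [610.4, -25.3, 253.9]
tcp_rot: [3.138, -0.0, 1.397]
ft_force: [0.4, -0.3, -0.9]
opening: 0.594
grip_force: 30.0
```

```bash
python3 - <<'E'
from h import *
z=[];w=[]
for i in range(16):
    c=env.read_camera('scene');s=env.state();z.append(s['ft_force'][2]);w.append(s['moment'][0])
print(np.mean(z).round(2),np.std(z).round(2),np.mean(w).round(3));st()
snap('g_s','scene');snap('g_t','top')
a=cv2.imread('pics/g_s.png')[160:260,230:330];b=cv2.imread('pics/g_t.png')[125:225,240:340]
cv2.imwrite('pics/g.png',cv2.resize(np.hstack([a,b]),None,fx=4,fy=4,interpolation=cv2.INTER_CUBIC))
E
```

```text
-1.38 0.54 -0.065
16.7 [609.5 -25.1 252.2] [180.  -0.  80.] op 0.596 gf 30.0 [ 0.4  0.4 -0.9] j6 0.02
```

View pics/g.png

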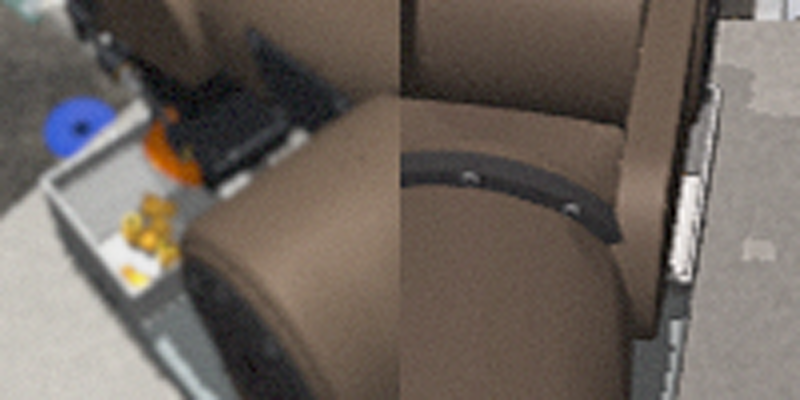

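The scene view shows about six brass glands in the hopper, and the weight reads as an empty cup. Next I'll push the cup's mouth lip against the inside of the right wall to bring it back to horizontal.

```bash
python3 - <<'E'
from h import *
print(U(20,210,-13),U(10,210,-13),U(-16,210,-13))
E
```

```text
([-40.6, -0.2, 42.1], np.float64(0.0)) ([-50.6, -0.2, 42.1], np.float64(0.0)) ([-76.6, -0.3, 42.1], np.float64(0.0))
```

Request:
arm_command(targets=[[-25, 0, 0, 0, 0.2], [-37, 0, 10, 0, 0.2], [-38, 0, 28, 0, 0.2], [-38, 0, 38, 0, 0.2], [-38, 0, 42, 0, 0.2]])

```text
t: 17.3
eef_pos: [602.4, -62.5, 208.7]
tcp_rot: [-3.14, -0.0, 1.396]
ft_force: [0.1, -0.4, -1.2]
opening: 0.594
grip_force: 30.0
```

Request:
arm_command(targets=[[-6, 0, 0, 0, 0.2], [-12, 0, 0, 0, 0.2], [-17, 0, 0, 0, 0.2], [-22, 0, 0, 0, 0.2], [-26, 0, 0, 0, 0.2]])

```text
t: 17.8
eef_pos: [598.9, -88.2, 211.1]
tcp_rot: [3.14, -0.0, 1.397]
ft_force: [0.8, 2.4, 3.2]
opening: 0.589
grip_force: 30.0
```

```bash
python3 - <<'E'
from h import *
st();print(env.state()['moment'].round(2),U(-16,210,-13))
E
```

```text
17.8 [598.9 -88.2 211.1] [179.9  -0.   80. ] op 0.589 gf 30.0 [0.8 2.4 3.2] j6 -0.08
[ 0.51 -0.17  0.02] ([-12.6, -0.8, 1.1], np.float64(0.0))
```

Request:
arm_command(targets=[[-4, 0, 0, 0, 0.2], [-8, 0, 0.5, 0, 0.2], [-12, 0, 0.5, 0, 0.2], [-14, 0, 0.5, 0, 0.2], [-14, 0, 0.5, 0, 0.2]])

```text
t: 18.3
eef_pos: [595.8, -102.5, 209.6]
tcp_rot: [-3.141, 0.0, 1.396]
ft_force: [-0.9, -0.1, 3.9]
opening: 0.59
grip_force: 30.0
```

```bash
python3 - <<'E'
from h import *
st();print(env.state()['moment'].round(2))
E
```

```text
18.3 [ 595.8 -102.5  209.6] [-180.    0.   80.] op 0.59 gf 30.0 [-0.9 -0.1  3.9] j6 -0.1
[-0.13  0.11  0.02]
```

Request:
arm_command(targets=[[0, 0, -8, 0, 0.2], [-20, 0, -10, 0, 0.2], [-50, 0, -10, 0, 0.2], [-63, 0, 10, 0, 0.2], [-63, 0, 40, 0, 0.2]])

```text
t: 18.8
eef_pos: [585.4, -165.9, 170.6]
tcp_rot: [3.139, 0.001, 1.395]
ft_force: [-0.5, -0.4, -1.7]
opening: 0.59
grip_force: 30.0
```

Request:
arm_command(targets=[[0, 0, 22, 0, 0.2], [0, 0, 38, 0, 0.2], [0, 0, 45, 0, 0.2], [0, 0, 49, 0, 0.2], [0, 0, 49, 0, 0.2]])

```text
t: 19.3
eef_pos: [585.1, -163.9, 120.8]
tcp_rot: [3.142, -0.0, 1.397]
ft_force: [0.3, -0.4, -0.9]
opening: 0.589
grip_force: 30.0
```

```bash
python3 - <<'E'
from h import *
st();print(env.state()['moment'].round(2))
E
```

```text
19.3 [ 585.1 -163.9  120.8] [180.  -0.  80.] op 0.589 gf 30.0 [ 0.3 -0.4 -0.9] j6 -0.21
[-0.11  0.07 -0.02]
```

Request:
arm_command(targets=[[0, 0, 2, 0, 0.2], [0, 0, 4, 0, 0.2], [0, 0, 6, 0, 0.2], [0, 0, 6, 0, 0.2]])

```text
t: 19.7
eef_pos: [585.4, -164.2, 115.1]
tcp_rot: [3.14, 0.0, 1.397]
ft_force: [0.2, -0.3, 2.6]
opening: 0.589
grip_force: 30.0
```

```bash
python3 - <<'E'
from h import *
st();print(env.state()['moment'].round(2))
E
```

```text
19.7 [ 585.4 -164.2  115.1] [179.9   0.   80. ] op 0.589 gf 30.0 [ 0.2 -0.3  2.6] j6 -0.21
[-0.15 -0.05 -0.04]
```

Request:
arm_command(targets=[[0, 0, 0, 0, 0.64], [0, 0, 0, 0, 0.7], [0, 0, 0, 0, 0.7], [-3, 0, 0, 0, 0.7], [-8, 0, 0, 0, 0.7]])

```text
t: 20.2
eef_pos: [583.6, -171.9, 114.6]
tcp_rot: [-3.142, -0.0, 1.397]
ft_force: [-1.0, -0.5, 0.1]
opening: 0.7
grip_force: 0.0
```

Request:
arm_command(targets=[[-5, 0, 0, 0, 0.7], [-10, 0, 0, 0, 0.7], [-12, 0, 0, 0, 0.7], [-12, 0, 0, 0, 0.5], [-12, 0, 0, 0, 0.2]])

```text
t: 20.7
eef_pos: [581.5, -183.7, 114.6]
tcp_rot: [-3.142, -0.0, 1.397]
ft_force: [0.4, -0.7, -0.6]
opening: 0.591
grip_force: 30.0
```

Request:
arm_command(targets=[[0, 0, 0, 0, 0.2], [0, 0, 0, 0, 0.2], [0, 0, 0, 0, 0.2]])

```text
t: 21.0
eef_pos: [581.6, -183.6, 114.6]
tcp_rot: [-3.142, -0.0, 1.397]
ft_force: [-0.2, 0.2, -0.4]
opening: 0.593
grip_force: 30.0
```

```bash
python3 - <<'E'
from h import *
st();print(U(-41,212,-13),U(-16,240,-13))
E
```

```text
21.0 [ 581.6 -183.6  114.6] [-180.   -0.   80.] op 0.593 gf 30.0 [-0.2  0.2 -0.4] j6 -0.24
([59.3, -0.3, -97.4], np.float64(0.0)) ([84.3, -0.2, -125.4], np.float64(0.0))
```

Request:
arm_command(targets=[[0, 0, -25, 0, 0.2], [0, 0, -65, 0, 0.2], [0, 0, -105, 0, 0.2], [20, 0, -106, 0, 0.2], [50, 0, -106, 0, 0.2]])

```text
t: 21.5
eef_pos: [590.4, -134.9, 221.9]
tcp_rot: [3.139, 0.0, 1.395]
ft_force: [-0.2, 0.6, -2.9]
opening: 0.592
grip_force: 30.0
```

Request:
arm_command(targets=[[12, 0, 0, 0, 0.2], [15, 0, 5, 0, 0.2], [15, 0, 9, 0, 0.2], [14, 0, 12, 0, 0.2], [12, 0, 16, 0, 0.2]])

```text
t: 22.0
eef_pos: [592.2, -123.5, 204.4]
tcp_rot: [-3.142, 0.0, 1.396]
ft_force: [-0.4, -0.0, 2.5]
opening: 0.591
grip_force: 30.0
```

```bash
python3 - <<'E'
from h import *
st();print(env.state()['moment'].round(2));print(U(-41,199,-13),U(-44.3,188,-13))
E
```

```text
22.0 [ 592.2 -123.5  204.4] [-180.    0.   80.] op 0.591 gf 30.0 [-0.4 -0.   2.5] j6 -0.14
[-0.03  0.22 -0.02]
([-1.7, -0.4, 5.4], np.float64(-0.0)) ([-5.0, -0.4, 16.4], np.float64(-0.0))
```

Request:
arm_command(targets=[[-1.7, 0, 5.5, 0, 0.2], [-3.8, 0, 11, 0, 0.2], [-5, 0, 16.5, 0, 0.2], [-5.4, 0, 22.5, 0, 0.2], [-5.2, 0, 28.4, 0, 0.2]])

```text
t: 22.5
eef_pos: [591.4, -128.1, 175.7]
tcp_rot: [3.141, 0.0, 1.396]
ft_force: [-0.5, -2.4, 2.2]
opening: 0.593
grip_force: 30.0
```

```bash
python3 - <<'E'
from h import *
st();print(env.state()['moment'].round(2));print(U(-44.5,176,-13),U(-28,146,-13))
E
```

```text
22.5 [ 591.4 -128.1  175.7] [180.   0.  80.] op 0.593 gf 30.0 [-0.5 -2.4  2.2] j6 -0.15
[-0.34 -0.08 -0.03]
([-0.6, -0.4, -0.3], np.float64(0.0)) ([15.9, -0.4, 29.7], np.float64(0.0))
```

Request:
arm_command(targets=[[0.5, 0, 6, 0, 0.2], [2.2, 0, 11, 0, 0.2], [4.8, 0, 16.7, 0, 0.2], [7.9, 0, 21.3, 0, 0.2], [11.8, 0, 26, 0, 0.2]])

```text
t: 23.0
eef_pos: [593.3, -116.3, 149.9]
tcp_rot: [-3.141, 0.001, 1.397]
ft_force: [-1.8, -8.1, 3.8]
opening: 0.595
grip_force: 30.0
```

```bash
python3 - <<'E'
from h import *
st();print(env.state()['moment'].round(2));print(U(-28,146,-13))
E
```

```text
23.0 [ 593.3 -116.3  149.9] [-180.    0.   80.] op 0.595 gf 30.0 [-1.8 -8.1  3.8] j6 -0.13
[-0.99  0.26  0.05]
([4.0, -0.2, 3.9], np.float64(0.0))
```

Request:
arm_command(targets=[[2, 0, 2, 0, 0.2], [4, 0, 4, 0, 0.2], [5, 0, 4, 0, 0.2], [6, 0, 4, 0, 0.2], [6, 0, 4, 0, 0.2]])

```text
t: 23.5
eef_pos: [594.1, -111.1, 145.3]
tcp_rot: [-3.141, 0.002, 1.397]
ft_force: [0.1, -12.4, -3.4]
opening: 0.59
grip_force: 30.0
```

Request:
arm_command(targets=[[-10, 0, 0, 0, 0.2], [-35, 0, 0, 0, 0.2], [-60, 0, 4, 0, 0.2], [-70, 0, 10, 0, 0.2], [-70, 0, 14, 0, 0.2]])

```text
t: 24.0
eef_pos: [581.8, -179.8, 131.3]
tcp_rot: [-3.141, -0.001, 1.395]
ft_force: [0.2, -0.5, -1.0]
opening: 0.591
grip_force: 30.0
```

```bash
python3 - <<'E'
from h import *
st();print(env.state()['moment'].round(2))
E
```

```text
24.0 [ 581.8 -179.8  131.3] [-179.9   -0.    79.9] op 0.591 gf 30.0 [ 0.2 -0.5 -1. ] j6 -0.23
[-0.05  0.07  0.  ]
```

Request:
arm_command(targets=[[0, 0, 8, 0, 0.2], [0, 0, 13, 0, 0.2], [0, 0, 16, 0, 0.2], [0, 0, 18, 0, 0.2]])

```text
t: 24.4
eef_pos: [582.4, -178.5, 113.9]
tcp_rot: [-3.141, -0.0, 1.398]
ft_force: [0.4, 0.1, -1.5]
opening: 0.592
grip_force: 30.0
```

```bash
python3 - <<'E'
from h import *
st();print(env.state()['moment'].round(2))
E
```

```text
24.4 [ 582.4 -178.5  113.9] [-180.    -0.    80.1] op 0.592 gf 30.0 [ 0.4  0.1 -1.5] j6 -0.23
[-0.09  0.07 -0.01]
```

Request:
arm_command(targets=[[0, 0, 1.5, 0, 0.2], [0, 0, 3, 0, 0.2], [0, 0, 3.5, 0, 0.2]])

```text
t: 24.7
eef_pos: [582.4, -179.1, 110.7]
tcp_rot: [3.141, -0.0, 1.397]
ft_force: [0.3, -0.3, -1.5]
opening: 0.596
grip_force: 30.0
```

```bash
python3 - <<'E'
from h import *
st();print(env.state()['moment'].round(2))
E
```

```text
24.7 [ 582.4 -179.1  110.7] [180.  -0.  80.] op 0.596 gf 30.0 [ 0.3 -0.3 -1.5] j6 -0.23
[-0.1   0.09 -0.06]
```

Request:
arm_command(targets=[[0, 0, 1.5, 0, 0.2], [0, 0, 2.5, 0, 0.2], [0, 0, 2.5, 0, 0.2]])

```text
t: 25.0
eef_pos: [582.3, -179.1, 108.1]
tcp_rot: [-3.141, -0.0, 1.397]
ft_force: [0.9, 0.6, -0.8]
opening: 0.592
grip_force: 30.0
```

```bash
python3 - <<'E'
from h import *
st();print(env.state()['moment'].round(2))
E
```

```text
25.0 [ 582.3 -179.1  108.1] [-180.   -0.   80.] op 0.592 gf 30.0 [ 0.9  0.6 -0.8] j6 -0.23
[-0.09  0.06  0.01]
```

Request:
arm_command(targets=[[0, 0, 0, 0, 0.6], [0, 0, 0, 0, 0.62], [0, 0, 0, 0, 0.66], [0, 0, 0, 0, 0.72], [0, 0, 0, 0, 0.75]])

```text
t: 25.5
eef_pos: [582.4, -179.2, 108.3]
tcp_rot: [3.141, -0.0, 1.397]
ft_force: [0.6, 0.3, 0.6]
opening: 0.733
grip_force: 0.0
```

Request:
arm_command(targets=[[0, 0, -15, 0, 0.75], [0, 0, -45, 0, 0.75], [0, 0, -90, 0, 0.75], [0, 0, -140, 0, 0.75], [0, 0, -190, 0, 0.75]])

```text
t: 26.0
eef_pos: [582.0, -179.0, 300.2]
tcp_rot: [-3.141, -0.0, 1.397]
ft_force: [0.4, -0.7, 0.1]
opening: 0.752
grip_force: 0.0
```

```bash
python3 - <<'E'
from h import *
st();print(to([500,9,310],80))
E
```

```text
26.0 [ 582.  -179.   300.2] [-180.   -0.   80.] op 0.752 gf 0.0 [ 0.4 -0.7  0.1] j6 -0.23
([171.0, -113.3, -9.8], np.float64(0.0))
```

Request:
arm_command(targets=[[40, -20, -6, -8, 0.75], [80, -40, -16, -16, 0.75], [120, -60, -20, -24, 0.75], [165, -75, -20, -32, 0.75], [210, -90, -20, -40, 0.75]])

```text
t: 26.5
eef_pos: [529.4, 44.8, 318.7]
tcp_rot: [3.141, 0.0, 2.1]
ft_force: [0.3, -0.0, 0.1]
opening: 0.749
grip_force: 0.0
```

```bash
python3 - <<'E'
from h import *
st();print(to([440,230,320],171))
E
```

```text
26.5 [529.4  44.8 318.7] [180.    0.  120.3] op 0.749 gf 0.0 [ 0.3 -0.   0.1] j6 -0.57
([205.0, 16.3, -1.3], np.float64(-50.7))
```

Request:
arm_command(targets=[[40, 3, 0, -8, 0.6], [85, 6, 0, -16, 0.6], [130, 10, 0, -24, 0.6], [170, 14, 0, -32, 0.6], [205, 16, 0, -40, 0.6]])

```text
t: 27.0
eef_pos: [440.2, 230.4, 318.4]
tcp_rot: [3.141, 0.0, 2.799]
ft_force: [0.3, 0.4, -0.1]
opening: 0.601
grip_force: 0.0
```

```bash
python3 - <<'E'
from h import *
st();snap('i_t','top')
i=cv2.imread('pics/i_t.png')[120:268,235:435];cv2.imwrite('pics/i.png',cv2.resize(i,None,fx=4,fy=4,interpolation=cv2.INTER_CUBIC))
E
```

```text
27.0 [440.2 230.4 318.4] [180.    0.  160.4] op 0.601 gf 0.0 [ 0.3  0.4 -0.1] j6 -0.88
```

View pics/i.png

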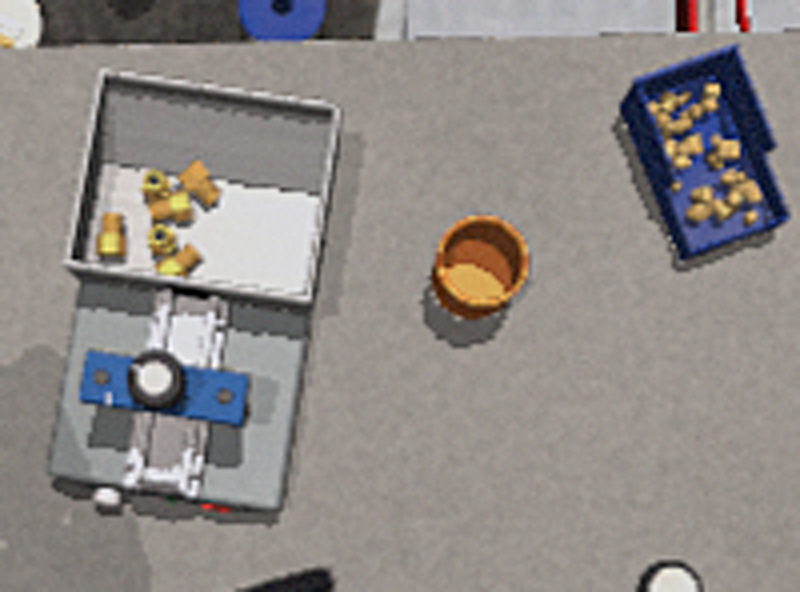

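All six glands are in the hopper and the empty cup stands upright at about (480,265) in the crop. Next is the thumbscrew, with its head at (157,378).

```bash
python3 - <<'E'
from h import *
print(to([499.5,9,305],171))
E
```

```text
([-130.9, -192.0, 13.6], np.float64(-10.0))
```

Request:
arm_command(targets=[[-26, -38, 0, -4, 0.5], [-52, -77, 0, -8, 0.5], [-79, -115, 0, -10.6, 0.5], [-105, -154, 5, -10.6, 0.5], [-131, -192, 10, -10.6, 0.5]])

```text
t: 27.55
eef_pos: [499.0, 1.6, 308.4]
tcp_rot: [3.141, 0.001, 2.978]
ft_force: [0.9, 1.2, 0.8]
opening: 0.5
grip_force: 0.0
```

Request:
arm_command(targets=[[0, 0, 3, 0, 0.5], [0, 0, 3, 0, 0.5]])

```text
t: 27.75
eef_pos: [498.7, 2.7, 304.8]
tcp_rot: [3.141, -0.001, 2.975]
ft_force: [0.9, 0.0, 0.1]
opening: 0.5
grip_force: 0.0
```

```bash
python3 - <<'E'
from h import *
st();print(to([499.5,9,241],171))
E
```

```text
27.75 [498.7   2.7 304.8] [ 1.800e+02 -1.000e-01  1.705e+02] op 0.5 gf 0.0 [0.9 0.  0.1] j6 -1.53
([0.3, 6.3, 63.8], np.float64(-0.5))
```

Request:
arm_command(targets=[[0, 6, 15, 0, 0.5], [0, 6.3, 35, 0, 0.5], [0, 6.3, 52, 0, 0.5], [0, 6.3, 63, 0, 0.5], [0, 6.3, 63, 0, 0.5]])

```text
t: 28.25
eef_pos: [499.4, 10.7, 241.4]
tcp_rot: [3.142, -0.002, 2.979]
ft_force: [-0.8, 0.5, -0.0]
opening: 0.497
grip_force: 0.0
```

```bash
python3 - <<'E'
from h import *
st();print(to([499.5,9,241],171))
E
```

```text
28.25 [499.4  10.7 241.4] [ 1.800e+02 -1.000e-01  1.707e+02] op 0.497 gf 0.0 [-0.8  0.5 -0. ] j6 -1.52
([-0.4, -1.7, 0.4], np.float64(-0.3))
```

Request:
arm_command(targets=[[0, -1.7, 0, 0, 0.5], [0, -1.7, 0, 0, 0.4], [0, -1.7, 0, 0, 0.2], [0, -1.7, 0, 0, 0.1], [0, -1.7, 0, 0, 0.1]])

```text
t: 28.75
eef_pos: [500.0, 8.8, 242.8]
tcp_rot: [3.14, 0.001, 2.978]
ft_force: [1.1, 6.7, 2.9]
opening: 0.321
grip_force: 30.0
```

```bash
python3 - <<'E'
from h import *
st();print(env.state()['moment'].round(2))
E
```

```text
28.75 [500.    8.8 242.8] [1.799e+02 1.000e-01 1.706e+02] op 0.321 gf 30.0 [1.1 6.7 2.9] j6 -1.52
[ 1.11 -0.12 -0.05]
```

Request:
arm_command(targets=[[0, 0.7, 0, 6, 0.1], [0, 0.7, 0, 14, 0.1], [0, 0.7, 0, 22, 0.1], [0, 0.7, 0, 30, 0.1], [0, 0.7, 0, 38, 0.1]])

```text
t: 29.25
eef_pos: [500.1, 9.1, 242.8]
tcp_rot: [3.14, 0.0, 2.309]
ft_force: [1.5, 3.3, 3.0]
opening: 0.32
grip_force: 30.0
```

```bash
python3 - <<'E'
from h import *
st();print(env.state()['moment'].round(2))
E
```

```text
29.25 [500.1   9.1 242.8] [179.9   0.  132.3] op 0.32 gf 30.0 [1.5 3.3 3. ] j6 -0.85
[ 0.44 -0.11  0.06]
```

Request:
arm_command(targets=[[0, 0, 0, 8, 0.1], [0, 0, 0, 16, 0.1], [0, 0, 0, 24, 0.1], [0, 0, 0, 32, 0.1], [0, 0, 0, 40, 0.1]])

```text
t: 29.75
eef_pos: [500.3, 9.2, 242.8]
tcp_rot: [3.14, -0.001, 1.611]
ft_force: [2.3, 4.6, 2.0]
opening: 0.318
grip_force: 30.0
```

```bash
python3 - <<'E'
from h import *
st();print(env.state()['moment'].round(2))
E
```

```text
29.75 [500.3   9.2 242.8] [179.9  -0.   92.3] op 0.318 gf 30.0 [2.3 4.6 2. ] j6 -0.15
[ 0.52 -0.3   0.04]
```

Request:
arm_command(targets=[[0, 0, 0, 4, 0.1], [0, 0, 0, 8, 0.1], [0, 0, 0, 12, 0.1], [0, 0, 0, 16, 0.1]])

```text
t: 30.15
eef_pos: [500.4, 9.2, 242.8]
tcp_rot: [3.14, -0.001, 1.334]
ft_force: [3.3, 3.2, 2.0]
opening: 0.322
grip_force: 30.0
```

```bash
python3 - <<'E'
from h import *
st();print(env.state()['moment'].round(2))
E
```

```text
30.15 [500.4   9.2 242.8] [ 1.799e+02 -1.000e-01  7.650e+01] op 0.322 gf 30.0 [3.3 3.2 2. ] j6 0.12
[ 0.56 -0.3   0.1 ]
```

Request:
arm_command(targets=[[0, 0, 0, 4, 0.1], [0, 0, 0, 8, 0.1], [0, 0, 0, 11, 0.1]])

```text
t: 30.45
eef_pos: [500.5, 9.1, 242.8]
tcp_rot: [3.14, -0.002, 1.142]
ft_force: [2.9, 3.9, 1.3]
opening: 0.318
grip_force: 30.0
```

```bash
python3 - <<'E'
from h import *
st();print(env.state()['moment'].round(2))
E
```

```text
30.45 [500.5   9.1 242.8] [ 1.799e+02 -1.000e-01  6.550e+01] op 0.318 gf 30.0 [2.9 3.9 1.3] j6 0.31
[ 0.59 -0.32  0.1 ]
```

Request:
arm_command(targets=[[0, 0, 0, 4, 0.1], [0, 0, 0, 8, 0.1], [0, 0, 0, 11, 0.1]])

```text
t: 30.75
eef_pos: [500.6, 9.1, 242.8]
tcp_rot: [3.14, -0.002, 0.95]
ft_force: [2.8, 2.5, 0.4]
opening: 0.32
grip_force: 30.0
```

```bash
python3 - <<'E'
from h import *
st();print(env.state()['moment'].round(2))
E
```

```text
30.75 [500.6   9.1 242.8] [ 1.799e+02 -1.000e-01  5.450e+01] op 0.32 gf 30.0 [2.8 2.5 0.4] j6 0.51
[ 0.49 -0.45  0.06]
```

Turned 116° with only friction torque, so I'll keep going.

Request:
arm_command(targets=[[0, 0, 0, 4, 0.1], [0, 0, 0, 8, 0.1], [0, 0, 0, 11, 0.1]])

```text
t: 31.05
eef_pos: [500.6, 9.0, 242.8]
tcp_rot: [3.14, -0.002, 0.759]
ft_force: [4.6, 2.6, 0.6]
opening: 0.323
grip_force: 30.0
```

```bash
python3 - <<'E'
from h import *
st();print(env.state()['moment'].round(2))
E
```

```text
31.05 [500.6   9.  242.8] [ 1.799e+02 -1.000e-01  4.350e+01] op 0.323 gf 30.0 [4.6 2.6 0.6] j6 0.7
[ 0.5  -0.41  0.26]
```

Request:
arm_command(targets=[[0, 0, 0, 4, 0.1], [0, 0, 0, 8, 0.1], [0, 0, 0, 11, 0.1]])

```text
t: 31.35
eef_pos: [500.1, 8.6, 242.9]
tcp_rot: [3.14, -0.001, 0.567]
ft_force: [0.7, -1.2, 4.2]
opening: 0.319
grip_force: 30.0
```

```bash
python3 - <<'E'
from h import *
st();print(env.state()['moment'].round(2))
E
```

```text
31.35 [500.1   8.6 242.9] [179.9  -0.   32.5] op 0.319 gf 30.0 [ 0.7 -1.2  4.2] j6 0.89
[-0.22  0.19  0.54]
```

Request:
arm_command(targets=[[0, 0, 0, 3, 0.1], [0, 0, 0, 5, 0.1], [0, 0, 0, 5, 0.1]])

```text
t: 31.65
eef_pos: [500.0, 8.6, 242.9]
tcp_rot: [3.141, -0.001, 0.482]
ft_force: [-0.4, -1.2, 4.9]
opening: 0.321
grip_force: 30.0
```

```bash
python3 - <<'E'
from h import *
st();s=env.state();print(s['moment'].round(2),s['tau'][5].round(2))
E
```

```text
31.65 [500.    8.6 242.9] [179.9  -0.   27.6] op 0.321 gf 30.0 [-0.4 -1.2  4.9] j6 0.97
[-0.29  0.35  0.21] 0.73
```

Request:
arm_command(targets=[[0, 0, 0, 2, 0.1], [0, 0, 0, 4, 0.1], [0, 0, 0, 4, 0.1]])

```text
t: 31.95
eef_pos: [500.0, 8.6, 242.9]
tcp_rot: [3.141, -0.001, 0.413]
ft_force: [-0.1, -1.4, 5.7]
opening: 0.319
grip_force: 30.0
```

```bash
python3 - <<'E'
from h import *
st();s=env.state();print(s['moment'].round(2),s['tau'][5].round(2))
E
```

```text
31.95 [500.    8.6 242.9] [ 1.80e+02 -1.00e-01  2.36e+01] op 0.319 gf 30.0 [-0.1 -1.4  5.7] j6 1.04
[-0.24  0.35  0.28] 0.67
```

The torque has plateaued and the pads are slipping on a head that no longer turns, so the gate is seated. Now I'll back it off.

Request:
arm_command(targets=[[0, 0, 0, -4, 0.1], [0, 0, 0, -10, 0.1], [0, 0, 0, -17, 0.1], [0, 0, 0, -24, 0.1], [0, 0, 0, -30, 0.1]])

```text
t: 32.45
eef_pos: [500.2, 8.5, 242.9]
tcp_rot: [3.14, -0.001, 0.942]
ft_force: [-0.4, -2.0, 5.7]
opening: 0.321
grip_force: 30.0
```

```bash
python3 - <<'E'
from h import *
st();s=env.state();print(s['moment'].round(2),s['tau'][5].round(2))
E
```

```text
32.45 [500.2   8.5 242.9] [179.9  -0.   53.9] op 0.321 gf 30.0 [-0.4 -2.   5.7] j6 0.51
[-0.44  0.17 -0.12] 1.42
```

Request:
arm_command(targets=[[0, 0, 0, -7, 0.1], [0, 0, 0, -14, 0.1], [0, 0, 0, -21, 0.1], [0, 0, 0, -28, 0.1], [0, 0, 0, -35, 0.1]])

```text
t: 32.95
eef_pos: [500.4, 8.4, 242.9]
tcp_rot: [3.14, 0.0, 1.553]
ft_force: [2.2, -2.0, 5.0]
opening: 0.319
grip_force: 30.0
```

```bash
python3 - <<'E'
from h import *
st();s=env.state();print(s['moment'].round(2),s['tau'][5].round(2))
snap('k_s','scene');snap('k_t','top')
E
```

```text
32.95 [500.4   8.4 242.9] [179.9   0.   89. ] op 0.319 gf 30.0 [ 2.2 -2.   5. ] j6 -0.1
[-0.48 -0.13 -0.06] 1.93
```

Request:
arm_command(targets=[[0, 0, 0, -7, 0.1], [0, 0, 0, -14, 0.1], [0, 0, 0, -20, 0.1], [0, 0, 0, -25, 0.1], [0, 0, 0, -28, 0.1]])

```text
t: 33.55
eef_pos: [500.6, 8.5, 242.9]
tcp_rot: [3.14, 0.001, 2.036]
ft_force: [2.4, -3.0, 5.3]
opening: 0.325
grip_force: 30.0
```

Request:
arm_command(targets=[[0, 0, 0, 0, 0.1], [0, 0, 0, 0, 0.1], [0, 0, 0, 0, 0.1], [0, 0, 0, 0, 0.1], [0, 0, 0, 0, 0.1]])

```text
t: 34.05
eef_pos: [500.6, 8.5, 242.9]
tcp_rot: [3.14, 0.002, 2.033]
ft_force: [2.4, -2.2, 5.2]
opening: 0.32
grip_force: 30.0
```

```bash
python3 - <<'E'
from h import *
st();s=env.state();print(s['moment'].round(2),s['qvel'].round(3))
print(env.job_done())
E
```

```text
34.05 [500.6   8.5 242.9] [1.799e+02 1.000e-01 1.165e+02] op 0.32 gf 30.0 [ 2.4 -2.2  5.2] j6 -0.58
[-0.45 -0.36 -0.02] [ 0.001  0.002 -0.001  0.    -0.001 -0.002]
the job is handed in; nothing more can be done
None
```

I handed the job in at 34 s; no verdict came back: the last picture showed six glands in the hopper and the cup upright and released, and by torque and wrist angle (not seen by camera) the gate seated, the thumbscrew is backed off about 93° and still gripped at 30 N.

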